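Pepper mill from the condiment carousel

ROBOT

A 6-joint arm with a two-finger parallel gripper is mounted at the origin on the work surface. World frame = base frame: x ahead of the robot, y to its left, z up, the work surface at z = 0. Lengths are in m, angles in degrees, forces in N, time in s.
With the tool pointing down it reaches from about 0.25 to 0.725 m from the base axis. Payload 9.7 kg.
Tool frame: the origin (TCP) lies midway between the tips of the shut fingers; the grasp point (between the pads) lies 19 mm behind it; x points along the fingers, y is the direction in which the jaws open and shut, and the axes are right-handed (so a half turn about x gives the same grasp; the last joint's range is limited). The gripper opens to 85 mm and grips with 20 to 120 N. Pads are 22 mm wide; open, the fingers measure 114 mm over their backs; the gripper's body (76 mm by 85 mm) begins 54 mm behind the grasp point. The pads swing forward as they close: fully open they stand 13 mm farther back than shut.
Start: joints at [64.057, 4.979, 10.078, 95.1, 0, 90], TCP at [0.241, 0.495, 0.231] pointing down, gripper open.
Joint ranges: [-179.16, 179.16], [-48.56, 103.87], [-65.8, 70.77], [-126.05, 130.52], [-82.76, 87.17], [-180, 180]. Speed limits (degrees/s): [127.2, 127.2, 147.25, 180, 180, 180].

INTERFACE

Orientations are given as [roll, pitch, yaw] about the fixed x, y, z axes, in that order (R = Rz(yaw) Ry(pitch) Rx(roll)).
In Python, from workcell import bot, cams gives the robot as it stands.
- The arm moves only by the tool apply_moves, never from a script. Its argument "commands" is a list of rows, each a list of 5 numbers: the shift along the tool's x, y, z in m, then the turn about the tool's x in rad, then the opening, from -1 (shut) to 1 (fully open). In form: [[tx, ty, tz, roll, hand], ...]. A call has 1 to 12 rows; each row is the pose to reach, as a shift and turn from the pose measured when the call began, along the tool's axes at that moment; what a row does not reach only later rows make up. A row lasts 1/10 s, in which the tool goes at most 50 mm and 8.59 degrees, less where a joint would pass 70% of its speed; a pose out of reach is approached as far as the arm can. A call with a gripper value outside its range is refused whole. The fingers move at their own pace and stop on an object; "newtons" is the grip in N (left out, the last holds). Time passes only in rows, so rows that repeat a pose let the fingers close. It gives the time, the measured TCP pose, the force and the opening at its end, in the units of the state.
- bot.get_obs(): the state, without advancing time (a new reading comes with each control period).
- cams.camera(name): name is "side" or "top" or "wrist"; returns a dict with "frame" (384x512x3 uint8, blue, green, red), "depth" (384x512 float32, m along the optical axis (not along the pixel's ray), 0 where there is no reading), "camera_matrix" (3x3 intrinsics, pixels), "D" ([k1, k2, p1, p2, k3] as OpenCV has them; the pictures are not rectified), "R" (3x3) and "t" (3): a world point X has camera coordinates R X + t; the wrist camera has in their place "mount" (4x4, takes a point from camera to tool coordinates, whose origin is the TCP and whose axes are the tool frame's). Camera axes: x right, y down, z forward; pixel columns grow to the right and rows downward; lengths in m; the calibration is good to about 2 mm. A picture is of the moment at which its call begins: read the wrist's pose just before it.
- bot.job_done(): hands the job in, once; it reports no verdict.
Trained networks look in the newest picture that a camera, given by its name, has taken for a name from the list of things; names that differ only in an ending like _2 or _b are one class to them, and where a whole thing is asked for, a point or a joint stands for the part that bears it (a point fixed in the world has none). Each returns a list of dicts, best first, with "confidence" (0 to 1); they miss things now and then, are a little off and sometimes report something else, mostly with a low value. They report only what shows in the picture. A call takes as long as a camera call. They do not tell look-alikes from the thing itself.
- cams.spot_in(name, camera): "rect" ([left, top, right, bottom] in pixels, round what is visible of it).
The state is a dict: "time": time; "q": joint angles; "qd": joint speeds; "joint_efforts": joint torques, N m; "ee_pos": TCP position; "tcp_rot": TCP orientation; "wrist_force": force on the tool from outside, world axes, zero at the start; "torque": the same for the moment, N m; "opening": finger opening in m.
Only numpy, scipy, OpenCV 4.12 (cv2) and the standard library are available. Lean on these libraries where they do the work, as an engineer would, in place of code of your own. Each camera call takes 0.05 s, during which the arm holds its last target. There are 200 camera calls.

TASK

Turn the condiment carousel a third of a turn by one of its rim knobs, so that the tall waisted pepper mill comes from under the brass rail to the open front cup place and the carousel clicks into its detent, and let go of the knob. Then draw the mill up out of its cup and hold it over the middle of the serving bowl, tipped to about 45 degrees with its foot end lowest and a hand's breadth above the bowl's rim. Finish while still holding it there, steady and touching nothing else, with the carousel left in its detent and everything else left as it stands.

Things in the scene. Friction and masses are not known exactly. Their poses are not given: they have to be found in the camera images.
- mill: tall dark wood pepper mill, 150 mm high, 0.24 kg: foot 52 mm across and 34 mm high, waist 34 mm across at 60-75 mm, 46 mm at 96 mm, then a groove and a straight round head 40 mm across from 106 to 142 mm above the foot (grip here). Origin: centre of the foot's underside, z up to the head. Starts upright in one of the two rear cups, origin 40 mm above the work surface
- salt: straight salt mill of the same dark wood, 122 mm high, 52 mm in diameter, in the other rear cup; origin: centre of its underside. Stays in its cup
- shaker: glass shaker with a steel domed top, 97 mm high, 52 mm in diameter, in the front cup at the start; origin: centre of its underside. Stays in its cup
- carousel (a joint): turn of the carousel disc, rad: 0 at the start, positive anticlockwise from above, stops at -2.35 and 2.35. Turns with light friction (0.06 N m); a sprung detent holds it at -2.094, 0 and 2.094 (a third of a turn each way): 3 to 5 N at a knob to leave or enter, pulls in from within 0.06 rad. Pale wood disc, radius 150 mm, top at 40 mm, on a base of radius 175 mm
- centre (a point): fixed point on the carousel's axis, 40 mm above the work surface, at the disc's top. Three brass cups stand on the disc 120 degrees apart, centres 85 mm from the axis, outer diameter 65 mm, inner 59 mm, 34 mm high; their floor is the disc's top
- front (a point): fixed point 85 mm from the axis on the robot's side, 40 mm up: where the front cup's floor centre stands in a detent (brass mark on the base). The rear places lie 120 degrees from it both ways; over them runs a fixed 8 mm brass rail, 209 mm up, 85 mm from the axis, its ends 112 degrees from the front place, on two posts 166 mm from the axis, 138 degrees from the front
- knob_a (a point): top centre of one of three round dark wood rim knobs that turn with the disc: 20 mm across, 50 mm high, top 90 mm above the work surface, 134 mm from the axis, midway between two cups. This one starts 60 degrees clockwise (from above) of the front place
- knob_b (a point): as knob_a; starts 60 degrees anticlockwise (from above) of the front place
- knob_c (a point): as knob_a; starts at the rear, 180 degrees from the front place
- bowl: terracotta serving bowl on the sideboard, rim radius 85 mm, rim 60 mm above the work surface, 0.7 kg; origin: centre of its underside
- wine: green bottle, 74 mm in diameter, 200 mm high, bystander; origin: centre of its underside
- spirit: clear bottle, 72 mm in diameter, 170 mm high, bystander; origin: centre of its underside
- mug: white mug, 80 mm in diameter, 90 mm high, bystander; origin: centre of its underside
- cup: small blue-glazed cup, 72 mm in diameter, 55 mm high, bystander; origin: centre of its underside
- spoon: steel spoon lying flat beyond the bowl, about 200 mm long, bystander; origin: on its underside, near its middle
Not all that is in view belongs to the job. Of the things like the bowl, leave any that is green; of the rest the smaller one is meant.

How it is judged (in metres and radians):
On the way, in this order (a step that is already met when the one before it is completed fails the run):
1. the carousel stands in the detent a third of a turn from its start, the pepper mill upright in its cup at the front place, the knob let go ((value of joint carousel above 2.044 rad or value of joint carousel below -2.044 rad) and value of joint carousel between -2.144 and 2.144 rad and velocity of joint carousel between -0.05 and 0.05 rad/s and horizontal distance between mill and front below 0.015 m and height (world z) of mill below 0.05 m and angle between mill's own z axis and vertical below 0.25 rad and contact force between the fingers and carousel below 0.3 N), for 0.2 s.
2. the mill is drawn up clear of its cup in the fingers, over the carousel (height (world z) of mill above 0.076 m and horizontal distance between mill and front below 0.08 m and contact force between the fingers and mill above 1 N), for 0.05 s.
At the end, for the whole second after the job is handed in: Mill held still, 34 to 57 degrees from vertical, foot lowest, foot centre 95 to 240 mm above the surface and within 55 mm of the bowl's centre from above, not touching the bowl; carousel within 0.05 rad of the detent; salt mill and shaker upright in their cups; bowl moved under 30 mm ((value of joint carousel above 2.044 rad or value of joint carousel below -2.044 rad) and value of joint carousel between -2.144 and 2.144 rad and horizontal distance between mill and bowl below 0.055 m and height (world z) of mill between 0.095 and 0.24 m and angle between mill's own z axis and vertical between 0.59 and 1 rad and contact force between the fingers and mill above 1 N and contact force between mill and bowl below 0.1 N and linear speed of mill below 0.03 m/s and angular speed of mill below 0.2 rad/s and distance of bowl from where it was at the start of the episode below 0.03 m and height (world z) of each of salt, shaker below 0.05 m and angle between each of salt, shaker's own z axis and vertical below 0.25 rad); the arm keeps its last pose, push and grip.
It fails at once if the serving bowl is shoved more than 30 mm or tipped (distance of bowl from where it was at the start of the episode above 0.03 m or angle between bowl's own z axis and vertical above 0.3 rad).
It fails at once if the straight mill or the glass shaker is tipped or taken out of its cup (angle between any of salt, shaker's own z axis and vertical above 0.4 rad or height (world z) of any of salt, shaker above 0.062 m).
It fails at once if another thing on the sideboard is moved more than 40 mm (distance of any of wine, spirit, mug, cup, spoon from where it was at the start of the episode above 0.04 m).
It fails at once if the mill is laid or dropped on the sideboard (height (world z) of mill below 0.025 m or angle between mill's own z axis and vertical above 1.4 rad).
It also fails if it takes over 51 s, if anything falls off the work surface, if the arm or the gripper's body presses on something with over 40 N, if the wrist force passes 120 N, or if a joint passes its speed limit or range.

## Working session

There is one attempt and no reset: what is moved stays moved. The work goes in short steps, Python scripts to look and compute and a tool call to move; the robot and the scene stay as the last step left them, time stands still between calls to the robot, and variables do not carry over. Pictures are saved under pics/ and viewed, about 8 in all and at most 12, crops included, and the job is handed in when it is done.

Besides the shell and the picture viewer there is one more tool, called after "Emit:" as name(argument=value, ...), one argument or row to a line, values as JSON. apply_moves: Moves the arm, as the interface text tells. Its arguments: {"type":"object","properties":{"commands":{"type":"array"},"newtons":{"type":"number"}},"required":["commands"]}

```bash
mkdir -p pics; cat > h.py <<'E'
import numpy as np, cv2
from workcell import bot, cams
from scipy.spatial.transform import Rotation as R
def cam(n):
    o=bot.get_obs(); c=cams.camera(n); 
    if n=='wrist':
        T=np.eye(4);T[:3,:3]=R.from_euler('xyz',o['tcp_rot'],degrees=True).as_matrix();T[:3,3]=o['ee_pos'];M=T@c['mount']
    else:
        M=np.eye(4);M[:3,:3]=c['R'].T;M[:3,3]=-c['R'].T@c['t']
    c['M']=M; return c
def cloud(c):
    h,w=c['depth'].shape;u,v=np.meshgrid(np.arange(w),np.arange(h))
    p=cv2.undistortPoints(np.stack([u,v],-1).reshape(-1,1,2).astype(np.float64),c['camera_matrix'],c['D']).reshape(h,w,2)
    d=c['depth'][...,None];P=np.concatenate([p*d,d],-1)
    W=P@c['M'][:3,:3].T+c['M'][:3,3]; W[c['depth']==0]=np.nan
    return W
E
python3 - <<'E'
from h import *
print(bot.get_obs())
for n in ['top','side','wrist']:
    c=cam(n);cv2.imwrite(f'pics/{n}0.png',c['frame']);W=cloud(c);np.save(f'{n}0.npy',W)
    print(n,c['M'][:3,3],c['camera_matrix'][0,0])
    for k in ['mill','salt','shaker','knob_a','carousel','bowl','wine','spirit','mug','cup','spoon']:
        for r in cams.spot_in(k,n)[:3]:
            x0,y0,x1,y1=[int(v) for v in r['rect']]
            print(k,round(r['confidence'],2),[x0,y0,x1,y1],np.round(W[(y0+y1)//2,(x0+x1)//2],3))
a=cv2.imread('pics/top0.png');b=cv2.imread('pics/side0.png')
cv2.imwrite('pics/both.png',cv2.resize(np.vstack([a,b]),None,fx=.78,fy=.78))
E
```

```text
{'time': 0.0, 'q': array([ 6.40562160e+01,  5.01081115e+00,  1.00369840e+01,  9.51001934e+01,
       -1.70084495e-04,  9.00004142e+01]), 'qd': array([ 0.00872692, -0.02398872,  0.01951861, -0.05477745,  0.06844057,
       -0.05816303]), 'joint_efforts': array([-8.63302057e-05, -5.20382738e+01,  4.64806151e+01,  1.60994846e-02,
       -8.96577694e-05, -1.71359136e-05]), 'ee_pos': array([0.24052387, 0.4943756 , 0.2306085 ]), 'tcp_rot': array([ -89.86793186,   89.92597924, -115.81212994]), 'wrist_force': array([-0.13363637,  0.22008652,  0.84198292]), 'torque': array([0.00633076, 0.05027846, 0.01691456]), 'opening': 0.0854762716868907}
top [ 0.38069826 -0.05624034  1.92630354] 451.8376971814249
mill 0.47 [224, 143, 235, 158] [0.639 0.029 0.187]
salt 0.68 [185, 146, 203, 157] [0.64  0.169 0.153]
salt 0.58 [110, 188, 140, 209] [ 0.459  0.485 -0.003]
shaker 0.7 [313, 138, 331, 158] [ 0.676 -0.362  0.008]
shaker 0.64 [213, 174, 222, 186] [0.526 0.079 0.131]
knob_a 0.65 [180, 124, 250, 199] [0.613 0.094 0.047]
carousel 0.64 [180, 125, 252, 200] [0.609 0.09  0.044]
bowl 0.87 [283, 158, 328, 1
[... 875 characters left out ...]
101 0.041]
bowl 0.94 [170, 238, 252, 313] [ 0.254 -0.217  0.013]
bowl 0.83 [270, 215, 323, 259] [ 0.548 -0.26   0.009]
bowl 0.59 [302, 328, 370, 383] [ 0.387 -0.616  0.009]
wine 0.78 [313, 142, 339, 194] [ 0.739 -0.174  0.136]
spirit 0.78 [199, 83, 221, 126] [0.641 0.38  0.109]
spirit 0.53 [221, 148, 233, 172] [0.514 0.072 0.117]
mug 0.88 [150, 113, 173, 137] [0.446 0.432 0.069]
mug 0.31 [197, 96, 295, 201] [0.641 0.142 0.051]
mug 0.25 [334, 221, 358, 249] [ 0.682 -0.35   0.007]
cup 0.73 [337, 220, 357, 246] [ 0.687 -0.349  0.013]
spoon 0.78 [298, 276, 352, 317] [ 0.484 -0.469  0.   ]
wrist [0.17558073 0.5253328  0.37378514] 310.7754478048095
mug 0.55 [276, 286, 359, 350] [0.423 0.484 0.071]
```

View pics/both.png

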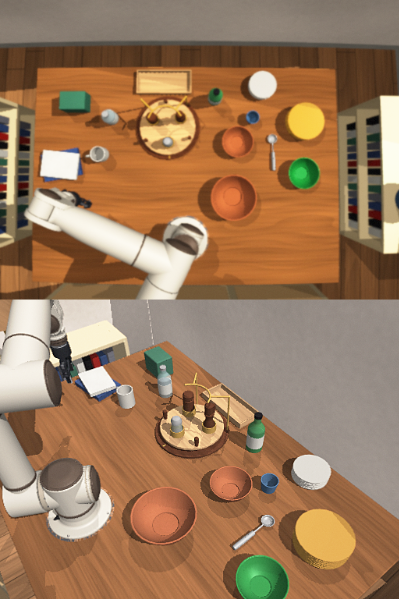

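```bash
python3 - <<'E'
import numpy as np
from scipy.optimize import least_squares
def circ(P,r=None):
    f=lambda p:np.hypot(P[:,0]-p[0],P[:,1]-p[1])-(p[2] if r is None else r)
    return least_squares(f,[*P[:,:2].mean(0),.08],loss='soft_l1',f_scale=.004).x
for n in ['top0','side0']:
    W=np.load(n+'.npy').reshape(-1,3)
    for nm,c,rr in [('bowl_far',(.546,-.275),.14),('bowl_r',(.37,-.65),.14),('bowl_near',(.24,-.25),.16)]:
        s=W[(np.hypot(W[:,0]-c[0],W[:,1]-c[1])<rr)&(W[:,2]>.02)&(W[:,2]<.12)]
        z=np.percentile(s[:,2],95); t=s[s[:,2]>z-.012]; print(n,nm,len(t),np.round(z,3),np.round(circ(t),3))
    c0=np.array([.61,.094])
    near=W[np.hypot(*(W[:,:2]-c0).T)<.2]
    d=near[(near[:,2]>.03)&(near[:,2]<.05)]; print('disc',len(d),np.round(circ(d),3), d[:,:2].min(0),d[:,:2].max(0))
    for zl,zh in [(.08,.1),(.12,.145),(.145,.17),(.17,.2),(.2,.23)]:
        s=near[(near[:,2]>zl)&(near[:,2]<zh)]; print(zl); print(np.round(s[:14],3).tolist())
E
```

```text
top0 bowl_far 249 0.063 [ 0.531 -0.278  0.08 ]
top0 bowl_r 203 0.063 [ 0.36  -0.635  0.081]
top0 bowl_near 465 0.086 [ 0.234 -0.253  0.115]
disc 2997 [0.606 0.095 0.108] [ 0.46208802 -0.04833751] [0.80398682 0.24339573]
0.08
[[0.748, 0.108, 0.092], [0.749, 0.105, 0.087], [0.75, 0.101, 0.085], [0.748, 0.096, 0.091], [0.745, 0.113, 0.086], [0.745, 0.109, 0.087], [0.746, 0.105, 0.085], [0.746, 0.101, 0.085], [0.745, 0.096, 0.089], [0.742, 0.113, 0.081], [0.741, 0.109, 0.088], [0.741, 0.105, 0.087], [0.739, 0.1, 0.096], [0.739, 0.096, 0.097]]
0.12
[[0.735, -0.004, 0.137], [0.734, -0.004, 0.123], [0.724, 0.218, 0.131], [0.658, 0.007, 0.14], [0.654, 0.007, 0.141], [0.65, 0.047, 0.136], [0.65, 0.007, 0.139], [0.647, 0.048, 0.13], [0.642, 0.147, 0.136], [0.643, 0.044, 0.134], [0.642, 0.015, 0.136], [0.642, 0.011, 0.14], [0.639, 0.148, 0.131], [0.641, 0.04, 0.121]]
0.145
[[0.737, -0.005, 0.17], [0.737, -0.0, 0.151], [0.737, -0.004, 0.149], [0.671, 0.177, 0.158], [0.668, 0.186, 0.148], [0.667, 0.181, 0.159], [0.667, 0.177, 0.16], [0.668, 0.166, 0.154], [0.668, 0.162, 0.152], [0.668, 0.158, 0.1
[... 1889 characters left out ...]
.159], [0.661, 0.182, 0.161], [0.663, 0.179, 0.161]]
0.17
[[0.727, 0.217, 0.198], [0.728, 0.218, 0.192], [0.721, 0.209, 0.196], [0.72, 0.213, 0.19], [0.725, 0.215, 0.187], [0.722, 0.216, 0.183], [0.725, 0.215, 0.182], [0.721, 0.216, 0.179], [0.722, 0.211, 0.181], [0.718, 0.211, 0.179], [0.724, 0.213, 0.175], [0.721, 0.215, 0.17], [0.742, -0.003, 0.199], [0.731, -0.006, 0.198]]
0.2
[[0.722, 0.215, 0.214], [0.727, 0.216, 0.211], [0.719, 0.217, 0.21], [0.719, 0.211, 0.213], [0.723, 0.211, 0.211], [0.71, 0.205, 0.216], [0.712, 0.201, 0.218], [0.726, 0.215, 0.203], [0.709, 0.204, 0.213], [0.71, 0.199, 0.215], [0.707, 0.201, 0.211], [0.711, 0.2, 0.21], [0.699, 0.195, 0.214], [0.701, 0.192, 0.215]]
```

The top view (upper half) shows the carousel at about (168,127), with the near large bowl, the smaller terracotta bowl at (237,142), and the green one at (303,173). The smaller terracotta bowl at (0.529,-0.280) is meant. The mill is the rear one on the -y side, so the carousel turns clockwise by knob_b.

```bash
cat >> h.py <<'E'
def toolR(): 
    return R.from_euler('xyz',bot.get_obs()['tcp_rot'],degrees=True).as_matrix()
def yaw(): 
    y=toolR()[:,1]; return np.degrees(np.arctan2(y[1],y[0]))
def rows(targets):
    """targets: world xyz, yaw deg of tool y -> tx,ty,tz,roll"""
    o=bot.get_obs();A=toolR();y0=yaw()
    for t in targets:
        d=A.T@(np.array(t[:3])-o['ee_pos']); r=-np.radians((t[3]-y0+180)%360-180)
        print(np.round([*d,r],3).tolist())
E
python3 - <<'E'
from h import *
print(toolR().round(3),yaw())
rows([[.547,-.024,.25,154],[.547,-.024,.25,-26]])
# model fit
from scipy.optimize import least_squares
W=np.vstack([np.load(n+'0.npy').reshape(-1,3) for n in['top','side']])
def med(c,r,z0,z1):
    s=W[(np.hypot(W[:,0]-c[0],W[:,1]-c[1])<r)&(W[:,2]>z0)&(W[:,2]<z1)]; return len(s),(s[:,:2].min(0)+s[:,:2].max(0))/2
obs=[('post-',(.737,-.003),.02,.1,.19,.166,138),('post+',(.722,.215),.02,.1,.19,.166,-138),('kc',(.744,.105),.025,.08,.1,.134,180),('kb',(.547,-.024),.03,.078,.1,.134,60),('ka',(.53,.207),.03,.078,.1,.134,-60),('shk',(.521,.09),.045,.1,.15,.085,0),('mill',(.66,.028),.05,.176,.2,.085,120),('salt',(.65,.175),.04,.15,.17,.085,-120)]
D=[]
for n,c,r,a,b,R_,an in obs:
    k,m=med(c,r,a,b);print(n,k,m.round(3));D.append((*m,R_,np.radians(an)))
D=np.array(D);D=D[~np.isnan(D[:,0])]
f=lambda p:np.r_[p[0]+D[:,2]*np.cos(p[2]+D[:,3])-D[:,0],p[1]+D[:,2]*np.sin(p[2]+D[:,3])-D[:,1]]
s=least_squares(f,[.606,.096,3.2],loss='soft_l1',f_scale=.004);print(s.x,np.degrees(s.x[2]),s.fun.round(3))
E
```

```text
[[-0.     0.437  0.899]
 [-0.     0.899 -0.437]
 [-1.    -0.    -0.   ]] 64.05801771440862
[-0.019, -0.332, 0.502, -1.57]
[-0.019, -0.332, 0.502, 1.572]
post- 56 [ 0.735 -0.006]
post+ 36 [0.722 0.214]
kc 27 [0.742 0.104]
kb 47 [ 0.548 -0.023]
ka 44 [0.531 0.205]
shk 289 [0.522 0.088]
mill 154 [0.654 0.024]
salt 222 [0.645 0.172]
[0.60672616 0.09514693 3.20946211] 183.8886334824447 [ 0.002  0.    -0.002 -0.     0.001 -0.    -0.    -0.001 -0.001  0.001
 -0.    -0.002  0.001  0.001  0.    -0.   ]
```

Emit:
apply_moves(
  commands=[
    [0,-0.03,0.045,0.15,1],
    [-0.01,-0.06,0.09,0.3,1],
  ],
)

```text
time: 2.0
ee_pos: [0.2905, 0.4081, 0.2383]
tcp_rot: [-79.7, 89.9, -123.0]
wrist_force: [1.0, 0.4, 0.3]
opening: 0.0854
```

```bash
python3 - <<'E'
from h import *
o=bot.get_obs();print(o['q'],o['time'],o['ee_pos'],yaw())
rows([[.547,-.025,.25,154],[.547,-.025,.25,-26]])
E
```

```text
[ 5.45561092e+01 -1.44488392e+00  4.27397550e+00  9.58632741e+01
 -6.12547073e-03  9.78688131e+01] 2.0 [0.29052587 0.40809457 0.23828512] 46.68727180128923
[-0.011, -0.139, 0.484, -1.873]
[-0.011, -0.139, 0.484, 1.269]
```

Emit:
apply_moves(
  commands=[
    [-0.011,-0.012,0.04,-0.15,1],
    [-0.011,-0.023,0.08,-0.3,1],
    [-0.011,-0.035,0.12,-0.45,1],
    [-0.011,-0.046,0.16,-0.6,1],
    [-0.011,-0.058,0.2,-0.75,1],
    [-0.011,-0.07,0.24,-0.9,1],
    [-0.011,-0.081,0.28,-1.05,1],
    [-0.011,-0.093,0.32,-1.2,1],
    [-0.011,-0.104,0.36,-1.35,1],
    [-0.011,-0.116,0.4,-1.5,1],
    [-0.011,-0.128,0.442,-1.65,1],
    [-0.011,-0.139,0.484,-1.8,1],
  ],
  newtons=20,
)

```text
time: 3.2
ee_pos: [0.5477, -0.0264, 0.2501]
tcp_rot: [-161.2, 89.9, -109.9]
wrist_force: [0.9, 0.7, -0.1]
opening: 0.0854
```

```bash
python3 - <<'E'
from h import *
c=cam('wrist');cv2.imwrite('pics/w1.png',c['frame']);W=cloud(c).reshape(-1,3)
o=bot.get_obs();print(o['q'],o['time'],o['ee_pos'],yaw())
s=W[(np.hypot(W[:,0]-.547,W[:,1]+.024)<.04)&(W[:,2]>.08)&(W[:,2]<.1)];print(len(s),s.min(0),s.max(0))
rows([[.548,-.025,.25,154],[.548,-.025,.06,154]])
E
```

```text
[ -3.09859639   5.60818732  12.69557622  97.13406272  -0.24194171
 -55.18894095] 3.25 [ 0.55021565 -0.03099032  0.24862715] 142.09063930831502
302 [ 0.53600186 -0.0335888   0.08002095] [ 0.55526238 -0.01427891  0.09169872]
[-0.001, 0.005, 0.003, -0.208]
[0.189, 0.006, 0.004, -0.208]
```

View pics/w1.png

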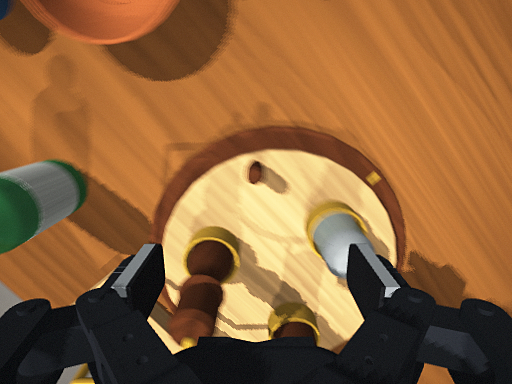

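The wrist view shows knob_b at (255,172), at about (0.546,-0.024), which agrees with the fit. Now I descend and close.

Emit:
apply_moves(
  commands=[
    [0.03,0.007,0.001,-0.1,1],
    [0.07,0.007,0.001,-0.208,1],
    [0.11,0.007,0.001,-0.208,1],
    [0.15,0.007,0.001,-0.208,1],
    [0.187,0.007,0.001,-0.208,1],
    [0.187,0.007,0.001,-0.208,1],
    [0.187,0.007,0.001,-0.208,0.1],
    [0.187,0.007,0.001,-0.208,-0.5],
    [0.187,0.007,0.001,-0.208,-1],
    [0.187,0.007,0.001,-0.208,-1],
    [0.187,0.007,0.001,-0.208,-1],
    [0.187,0.007,0.001,-0.208,-1],
  ],
  newtons=20,
)

```text
time: 4.45
ee_pos: [0.5456, -0.0267, 0.0629]
tcp_rot: [-145.1, 89.8, -81.1]
wrist_force: [-1.3, 0.4, 4.0]
opening: 0.0192
```

```bash
cat > arc.py <<'E'
from h import *
import sys
o=bot.get_obs();print(o['q'].round(1),o['time'],o['ee_pos'],yaw(),o['opening'],o['wrist_force'])
C=np.array([.6067,.0951]);d=o['ee_pos'][:2]-C;print('polar',np.hypot(*d),np.degrees(np.arctan2(d[1],d[0]))%360)
a0,a1,n=map(float,sys.argv[1:4])
T=[]
for a in np.linspace(a0,a1,int(n)+1)[1:]:
    r=np.radians(a);T.append([C[0]+.134*np.cos(r),C[1]+.134*np.sin(r),.061,a-90])
rows(T)
E
python3 arc.py 243.9 183.9 12
```

```text
[ -2.7   4.5  -9.   76.4  -0.2 -66.7] 4.45 [ 0.54562436 -0.02666236  0.06290399] 154.00741465682825 0.01921474681979898 [-1.28311405  0.41802165  4.01491765]
polar 0.1362215342222693 243.36179293875347
[0.002, 0.01, 0.003, 0.089]
[0.002, 0.022, 0.004, 0.176]
[0.002, 0.033, 0.007, 0.264]
[0.002, 0.045, 0.01, 0.351]
[0.002, 0.055, 0.015, 0.438]
[0.002, 0.066, 0.02, 0.525]
[0.002, 0.076, 0.027, 0.613]
[0.002, 0.085, 0.034, 0.7]
[0.002, 0.093, 0.042, 0.787]
[0.001, 0.101, 0.05, 0.875]
[0.001, 0.108, 0.06, 0.962]
[0.001, 0.115, 0.069, 1.049]
```

Emit:
apply_moves(
  commands=[
    [0.001,0.01,0.003,0.089,-1],
    [0.001,0.022,0.004,0.176,-1],
    [0.001,0.033,0.007,0.264,-1],
    [0.001,0.045,0.01,0.351,-1],
    [0.001,0.055,0.015,0.438,-1],
    [0.001,0.066,0.02,0.525,-1],
    [0.001,0.076,0.027,0.613,-1],
    [0.001,0.085,0.034,0.7,-1],
    [0.001,0.093,0.042,0.787,-1],
    [0.001,0.101,0.05,0.875,-1],
    [0.001,0.108,0.06,0.962,-1],
    [0.001,0.115,0.069,1.049,-1],
  ],
)

```text
time: 5.65
ee_pos: [0.4705, 0.0857, 0.0626]
tcp_rot: [-118.6, 89.7, -114.9]
wrist_force: [-9.6, -1.7, 11.8]
opening: 0.0191
```

```bash
python3 arc.py 183.9 123.9 12
```

```text
[ 10.5  -4.5 -18.1  76.6  -0.3   6.8] 5.65 [0.47047671 0.08567563 0.06261168] 93.68161309723628 0.0191047366283981 [-9.56116836 -1.74481082 11.83220743]
polar 0.13654890714956466 183.9576001307068
[0.002, 0.012, 0.003, 0.083]
[0.001, 0.023, 0.004, 0.171]
[0.001, 0.035, 0.007, 0.258]
[0.001, 0.046, 0.01, 0.345]
[0.001, 0.057, 0.015, 0.433]
[0.001, 0.067, 0.02, 0.52]
[0.001, 0.077, 0.026, 0.607]
[0.001, 0.086, 0.034, 0.694]
[0.001, 0.095, 0.041, 0.782]
[0.001, 0.103, 0.05, 0.869]
[0.001, 0.11, 0.059, 0.956]
[0.001, 0.116, 0.069, 1.043]
```

Emit:
apply_moves(
  commands=[
    [0,0.012,0.001,0.083,-1],
    [0,0.023,0.002,0.171,-1],
    [0,0.035,0.005,0.258,-1],
    [0,0.046,0.008,0.345,-1],
    [0,0.057,0.013,0.433,-1],
    [0,0.067,0.018,0.52,-1],
    [0,0.077,0.025,0.607,-1],
    [0,0.086,0.033,0.694,-1],
    [0,0.095,0.04,0.782,-1],
    [0,0.103,0.049,0.869,-1],
    [0,0.11,0.058,0.956,-1],
    [0,0.116,0.068,1.043,-1],
  ],
)

```text
time: 6.85
ee_pos: [0.5288, 0.2089, 0.0627]
tcp_rot: [-129.0, 89.6, 174.8]
wrist_force: [-13.4, 15.7, 6.6]
opening: 0.0189
```

```bash
python3 arc.py 124.9 123.9 1
```

```text
[21.5  7.9 -5.4 77.1  0.2 77.6] 6.85 [0.52876377 0.20893453 0.06269233] 33.86731119423191 0.018905109207261912 [-13.38530449  15.66143994   6.64174671]
polar 0.13795780077976774 124.39729345536699
[0.002, 0.001, 0.004, -0.001]
```

Emit:
apply_moves(
  commands=[
    [0,0.001,0.002,0,-1],
    [0,0.001,0.002,0,-1],
    [0,0.001,0.002,0,-0.3],
    [0,0.001,0.002,0,0.3],
    [0,0.001,0.002,0,1],
    [0,0.001,0.002,0,1],
    [0,0.001,0.002,0,1],
    [0,0.001,0.002,0,1],
    [-0.04,0.001,0.002,0,1],
    [-0.08,0.001,0.002,0,1],
    [-0.12,0.001,0.002,0,1],
    [-0.17,0.001,0.002,0,1],
  ],
)

```text
time: 8.05
ee_pos: [0.5313, 0.2074, 0.2332]
tcp_rot: [-123.8, 89.5, -179.9]
wrist_force: [1.5, 0.9, -0.0]
opening: 0.0851
```

```bash
python3 - <<'E'
from h import *
o=bot.get_obs();print(o['q'].round(1),o['time'],o['ee_pos'],yaw(),o['opening'])
c1=cam('top');c2=cam('side');W=np.vstack([cloud(c).reshape(-1,3) for c in (c1,c2)])
cv2.imwrite('pics/s2.png',cv2.resize(c2['frame'][60:300,100:400],None,fx=2.5,fy=2.5))
fr=np.array([.6067+.085*np.cos(np.radians(183.89)),.0951+.085*np.sin(np.radians(183.89))]);print(fr)
s=W[(np.hypot(*(W[:,:2]-fr).T)<.05)&(W[:,2]>.17)&(W[:,2]<.2)];print(len(s),s.min(0),s.max(0))
for a in (243.9,3.9):
    k=np.array([.6067+.134*np.cos(np.radians(a)),.0951+.134*np.sin(np.radians(a))])
    s=W[(np.hypot(*(W[:,:2]-k).T)<.03)&(W[:,2]>.08)&(W[:,2]<.1)];print('knob',k,len(s),(s.min(0)+s.max(0))/2)
E
```

```text
[21.2  8.3 14.  96.1  0.2 77.4] 8.05 [0.5312615  0.20739517 0.23324465] 33.85831970381466 0.08511831974012085
[0.52189583 0.0893335 ]
183 [0.50119951 0.07152243 0.17025926] [0.54153    0.10983913 0.19518152]
knob [ 0.54774815 -0.0252357 ] 45 [ 0.5483416  -0.02180947  0.08871885]
knob [0.74038969 0.10421405] 40 [0.7397164  0.10509448 0.09011337]
```

View pics/s2.png

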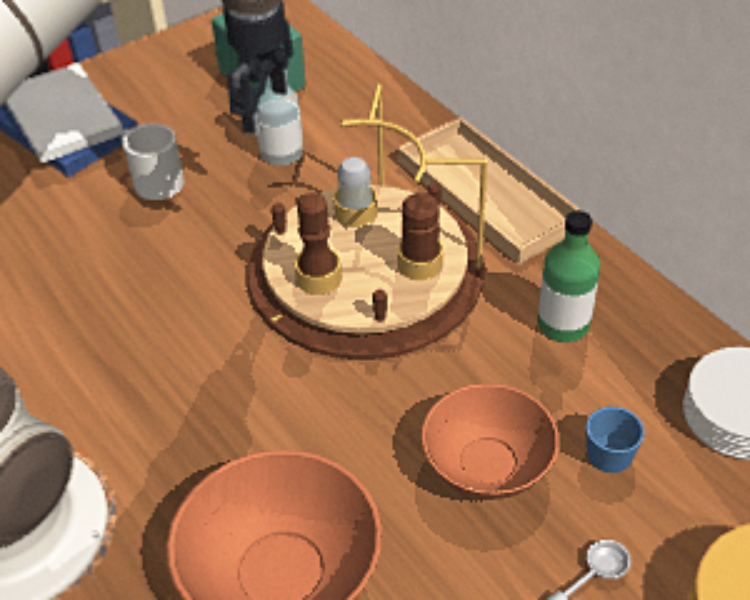

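The picture shows the waisted mill at (314,205-290) at the front mark, upright in its cup. The knobs stand at the detent and the hand is clear. Next I move over the mill with the jaws tangential.

```bash
python3 - <<'E'
from h import *
rows([[.5216,.0900,.24,93.9],[.5216,.0900,.142,93.9]])
E
```

```text
[-0.0, -0.076, 0.092, -1.048]
[0.098, -0.076, 0.092, -1.048]
```

Emit:
apply_moves(
  commands=[
    [-0.003,-0.015,0.015,-0.15,1],
    [-0.003,-0.028,0.03,-0.3,1],
    [-0.003,-0.04,0.045,-0.45,1],
    [-0.003,-0.052,0.06,-0.6,1],
    [-0.003,-0.064,0.075,-0.75,1],
    [-0.003,-0.076,0.092,-0.9,1],
    [-0.003,-0.076,0.092,-1.048,1],
    [-0.003,-0.076,0.092,-1.048,1],
    [-0.003,-0.076,0.092,-1.048,1],
  ],
)

```text
time: 9.05
ee_pos: [0.5217, 0.0896, 0.2424]
tcp_rot: [53.9, 89.7, 57.6]
wrist_force: [-0.3, 0.9, 0.5]
opening: 0.0856
```

```bash
python3 - <<'E'
from h import *
o=bot.get_obs();print(o['q'].round(1),o['time'],o['ee_pos'],yaw(),toolR()[:,0])
rows([[.5216,.0900,.142,93.9]])
E
```

```text
[ 9.6  2.2  8.4 96.   0.2  6. ] 9.05 [0.52167205 0.08961415 0.24242012] 93.6500707211839 [ 0.00273041  0.00429647 -0.99998704]
[0.1, -0.0, -0.0, -0.004]
```

Emit:
apply_moves(
  commands=[
    [0.03,0,0,0,1],
    [0.065,0,0,0,1],
    [0.1,0,0,0,1],
    [0.1,0,0,0,1],
    [0.1,0,0,0,0.3],
    [0.1,0,0,0,-0.3],
    [0.1,0,0,0,-0.6],
    [0.1,0,0,0,-0.6],
    [0.1,0,0,0,-0.6],
    [0.085,0,0,0,-0.6],
    [0.07,0,0,0,-0.6],
    [0.06,0,0,0,-0.6],
  ],
  newtons=30,
)

```text
time: 10.25
ee_pos: [0.5222, 0.0899, 0.1846]
tcp_rot: [42.5, 89.6, 46.1]
wrist_force: [0.3, 0.2, -3.4]
opening: 0.039
```

Emit:
apply_moves(
  commands=[
    [-0.005,0,0,0,-0.6],
    [-0.005,0,0,0,-0.6],
    [-0.005,0,0,0,-0.6],
  ],
)

```text
time: 10.55
ee_pos: [0.5222, 0.0898, 0.1894]
tcp_rot: [43.9, 89.7, 47.5]
wrist_force: [0.1, 1.1, -3.6]
opening: 0.0391
```

```bash
cat > tilt.py <<'E'
from h import *
# mill axis from side/top clouds near the hand: dark wood points below the fingers
def look(tag,crop=None):
    o=bot.get_obs();print(o['time'],o['ee_pos'].round(4),round(yaw(),1),round(o['opening'],4),o['wrist_force'].round(1),toolR()[:,0].round(3))
    c=cam('side');W=cloud(c);u=crop or (180,60,340,200)
    cv2.imwrite(f'pics/{tag}.png',cv2.resize(c['frame'][u[1]:u[3],u[0]:u[2]],None,fx=4,fy=4,interpolation=cv2.INTER_CUBIC))
    np.save(tag+'.npy',np.dstack([W,c['frame'].astype(float)]));return W,c
E
python3 -c "
from tilt import *
look('g1')"
```

```text
10.55 [0.5222 0.0898 0.1894] 93.6 0.0391 [ 0.1  1.1 -3.6] [ 0.004  0.004 -1.   ]
```

View pics/g1.png

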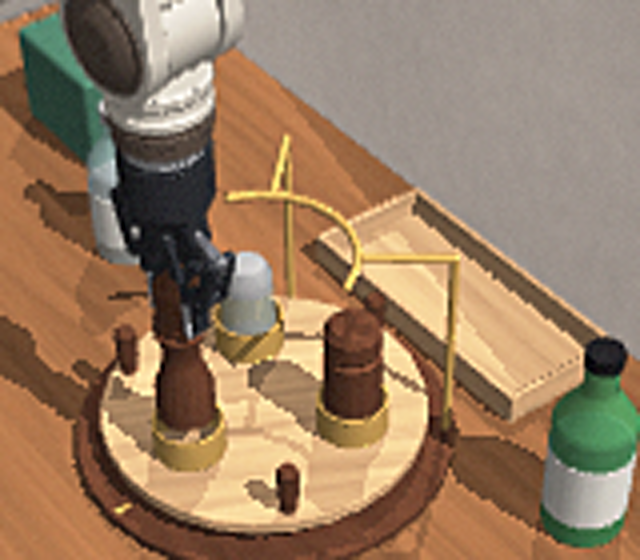

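Drawn up 47 mm. With only roll about a downward tool available, I'll tip the mill by pivoting it in the pads. I lower the foot about 14 mm into the cup again and swing the hand radially outward against the cup's rim.

Emit:
apply_moves(
  commands=[
    [0.014,0,0,0,-0.6],
    [0.027,0,0,0,-0.6],
    [0.027,0,0,0,-0.6],
    [0.026,0,-0.009,0,-0.6],
    [0.025,0,-0.016,0,-0.6],
    [0.024,0,-0.023,0,-0.6],
    [0.024,0,-0.03,0,-0.6],
    [0.024,0,-0.036,0,-0.6],
    [0.025,0,-0.043,0,-0.6],
    [0.025,0,-0.043,0,-0.6],
  ],
  newtons=20,
)

```text
time: 11.6
ee_pos: [0.4786, 0.0872, 0.1644]
tcp_rot: [44.5, 89.6, 48.2]
wrist_force: [2.7, 1.4, -0.4]
opening: 0.0392
```

```bash
python3 -c "
from tilt import *
look('g2')"
```

```text
11.6 [0.4786 0.0872 0.1644] 93.6 0.0392 [ 2.7  1.4 -0.4] [ 0.004  0.005 -1.   ]
```

View pics/g2.png

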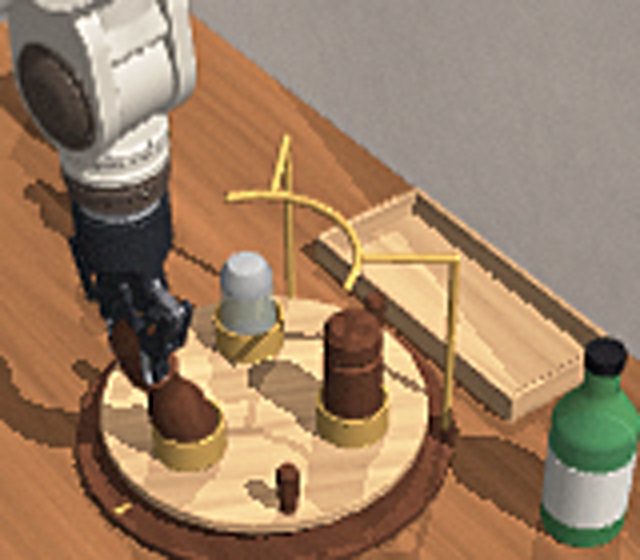

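The mill is pivoting in the pads with its foot held in the cup (about (190,430)) at roughly 20°, and the contact force is only about 3 N. I continue to about 48°.

Emit:
apply_moves(
  commands=[
    [0.001,0,-0.007,0,-0.6],
    [0.003,0,-0.013,0,-0.6],
    [0.004,0,-0.019,0,-0.6],
    [0.007,0,-0.027,0,-0.6],
    [0.009,0,-0.032,0,-0.6],
    [0.012,0,-0.038,0,-0.6],
    [0.015,0,-0.044,0,-0.6],
    [0.019,0,-0.05,0,-0.6],
    [0.02,0,-0.052,0,-0.6],
    [0.02,0,-0.052,0,-0.6],
  ],
)

```text
time: 12.65
ee_pos: [0.4265, 0.0839, 0.1437]
tcp_rot: [49.2, 89.7, 52.9]
wrist_force: [1.3, 0.6, -1.3]
opening: 0.0386
```

Emit:
apply_moves(
  commands=[
    [0,0,0,0,-0.6],
    [0,0,0,0,-0.6],
    [-0.02,0,0,0,-0.6],
    [-0.04,0,0,0,-0.6],
    [-0.07,0,0,0,-0.6],
    [-0.1,0,0,0,-0.6],
    [-0.1,0,0,0,-0.6],
  ],
  newtons=50,
)

```text
time: 13.35
ee_pos: [0.4269, 0.0836, 0.2468]
tcp_rot: [34.0, 89.5, 37.6]
wrist_force: [0.1, -0.7, -3.7]
opening: 0.0387
```

```bash
python3 -c "
from tilt import *
look('g3')"
```

```text
13.35 [0.4269 0.0836 0.2468] 93.6 0.0387 [ 0.1 -0.7 -3.7] [ 0.007  0.005 -1.   ]
```

View pics/g3.png

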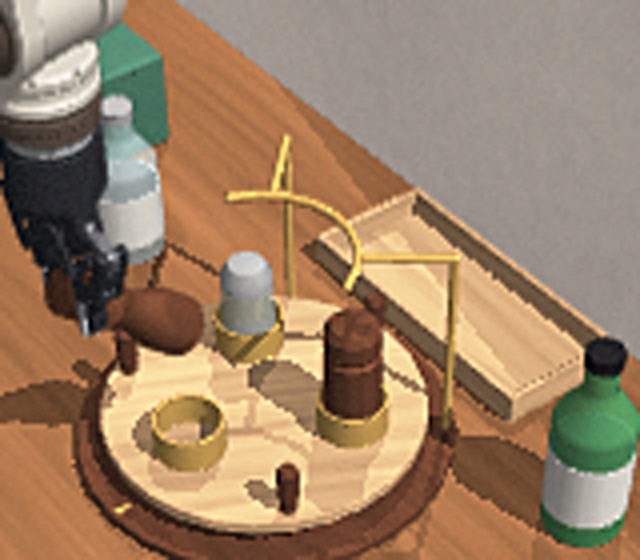

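The mill is out of the cup and tipped, with its foot toward the carousel at (165,320). I'll measure the tilt from depth.

```bash
cat > ax.py <<'E'
from tilt import *
from scipy.optimize import least_squares
prof_z=np.array([0,34,60,75,96,100,106,142,150])/1e3; prof_r=np.array([26,26,17,17,23,19,20,20,8])/1e3
def fit(D,o):
    g=o['ee_pos']+np.array([0,0,.022])
    P=[]
    for A in D:
        W=A[...,:3];B=A[...,3:]
        m=(np.linalg.norm(W-g,axis=-1)<.17)&(B[...,2]>1.6*B[...,0])&(B[...,2]<150)&(W[...,2]>.09)&(W[...,0]>-9)
        P.append(W[m])
    P=np.vstack(P);y=toolR()[:,1];f=np.array([np.sin(np.radians(yaw())),-np.cos(np.radians(yaw())),0])
    def ax(p): 
        u=np.array([0,0,1.])*np.cos(p[0])-f*np.sin(p[0])+y*p[3]; u/=np.linalg.norm(u)
        return u
    def res(p):
        u=ax(p);q=P-(g+p[1]*f+p[4]*np.array([0,0,1]));s=q@u;r=np.linalg.norm(q-np.outer(s,u),axis=1)
        return np.r_[r-np.interp(s+.124,prof_z,prof_r,left=.05,right=0), p[3]*.01*len(P)**.5,p[1]*.3*len(P)**.5,p[4]*.3*len(P)**.5]
    best=min((least_squares(res,[t,0,0,0,0],loss='soft_l1',f_scale=.004) for t in (.6,.8,1.)),key=lambda s:s.cost)
    p=best.x;u=ax(p);foot=g+p[1]*f+p[4]*np.array([0,0,1])-.124*u
    print(len(P),'tilt',np.degrees(np.arccos(u[2])),'off',p.round(4),'foot',foot.round(3),'rms',np.sqrt(np.mean(best.fun**2)))
if __name__=='__main__':
    import sys
    fit([np.load(sys.argv[1]+'.npy')],bot.get_obs())
E
python3 ax.py g3; python3 -c "
from h import *
rows([[.441,-.28,.25,93.6]])"
```

```text
411 tilt 45.55409760460194 off [ 0.7948  0.0069  0.7478 -0.0213  0.0026] foot [0.522 0.092 0.182] rms 0.013245475921307499
[-0.007, -0.364, -0.009, 0.001]
```

Emit:
apply_moves(
  commands=[
    [-0.005,-0.02,-0.001,0,-0.6],
    [-0.005,-0.05,-0.003,0,-0.6],
    [-0.005,-0.085,-0.004,0,-0.6],
    [-0.005,-0.12,-0.006,0,-0.6],
    [-0.005,-0.155,-0.007,0,-0.6],
    [-0.005,-0.19,-0.009,0,-0.6],
    [-0.005,-0.225,-0.01,0,-0.6],
    [-0.005,-0.26,-0.012,0,-0.6],
    [-0.005,-0.295,-0.013,0,-0.6],
    [-0.005,-0.33,-0.014,0,-0.6],
    [-0.005,-0.355,-0.015,0,-0.6],
    [-0.005,-0.369,-0.016,0,-0.6],
  ],
)

```text
time: 14.6
ee_pos: [0.4333, -0.2872, 0.2455]
tcp_rot: [76.8, 89.6, 80.3]
wrist_force: [-0.2, 0.2, -3.2]
opening: 0.0385
```

Emit:
apply_moves(
  commands=[
    [0.005,0,0,0,-0.6],
    [0.012,0,0,0,-0.6],
    [0.012,0,0,0,-0.6],
    [0.012,0,0,0,-0.6],
    [0.012,0,0,0,-0.6],
  ],
)

```text
time: 15.1
ee_pos: [0.4335, -0.2864, 0.2338]
tcp_rot: [71.7, 89.6, 75.3]
wrist_force: [-0.0, 0.4, -2.7]
opening: 0.0388
```

```bash
python3 -c "
from ax import *
W,c=look('g4',(150,130,350,280)); 
t=cam('top');T=cloud(t);np.save('t4.npy',np.dstack([T,t['frame'].astype(float)]))
o=bot.get_obs();fit([np.load('g4.npy')],o);fit([np.load('t4.npy')],o);fit([np.load('g4.npy'),np.load('t4.npy')],o)
V=np.vstack([W.reshape(-1,3),T.reshape(-1,3)])
for a in (243.9,3.9,123.9):
    k=np.array([.6067+.134*np.cos(np.radians(a)),.0951+.134*np.sin(np.radians(a))])
    s=V[(np.hypot(*(V[:,:2]-k).T)<.03)&(V[:,2]>.08)&(V[:,2]<.1)];print('knob',k.round(3),len(s),((s.min(0)+s.max(0))/2).round(3))
"
```

```text
15.1 [ 0.4335 -0.2864  0.2338] 93.6 0.0388 [-0.   0.4 -2.7] [ 0.002  0.006 -1.   ]
381 tilt 45.569954161923384 off [ 7.9480e-01  6.6000e-03 -4.0015e+00 -2.8400e-02  3.0000e-04] foot [ 0.528 -0.277  0.169] rms 0.014592624012701352
232 tilt 31.24522250575822 off [0.5453 0.0276 3.9874 0.0069 0.0126] foot [ 0.525 -0.282  0.162] rms 0.025002071775230242
613 tilt 44.12935120173251 off [ 0.7699  0.0081  0.0127 -0.0221  0.0021] foot [ 0.528 -0.278  0.169] rms 0.022385556322913388
knob [ 0.548 -0.025] 43 [ 0.548 -0.022  0.088]
knob [0.74  0.104] 16 [0.742 0.105 0.089]
knob [0.532 0.206] 38 [0.531 0.206 0.089]
```

View pics/g4.png

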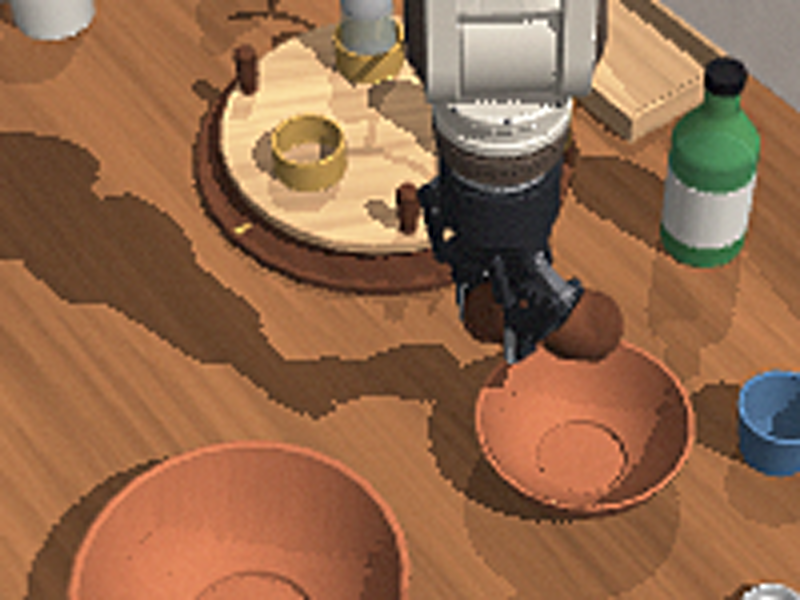

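```bash
python3 - <<'E'
from ax import *
o=bot.get_obs();g=o['ee_pos']+np.array([0,0,.022]);f=np.array([.998,.063,0])
for n in ('g4','t4'):
    A=np.load(n+'.npy');W=A[...,:3];B=A[...,3:]
    m=(np.linalg.norm(W-g,axis=-1)<.17)&(B[...,2]>1.6*B[...,0])&(B[...,2]<150)&(W[...,2]>.09)
    q=W[m]-g
    for t in (35,40,45,50,55):
        th=np.radians(t);u=np.array([0,0,1])*np.cos(th)-f*np.sin(th);best=[]
        for d in np.arange(-.01,.011,.002):
            k=q-d*u;s=k@u;r=np.linalg.norm(k-np.outer(s,u),axis=1)
            best.append((np.mean(np.abs(r-np.interp(s+.124,prof_z,prof_r,left=.05,right=0))<.004),round(d,3)))
        print(n,m.sum(),t,max(best))
E
```

```text
g4 381 35 (np.float64(0.31496062992125984), np.float64(-0.004))
g4 381 40 (np.float64(0.3910761154855643), np.float64(-0.004))
g4 381 45 (np.float64(0.5800524934383202), np.float64(-0.004))
g4 381 50 (np.float64(0.6666666666666666), np.float64(-0.004))
g4 381 55 (np.float64(0.4356955380577428), np.float64(-0.004))
t4 232 35 (np.float64(0.04310344827586207), np.float64(0.01))
t4 232 40 (np.float64(0.09482758620689655), np.float64(0.01))
t4 232 45 (np.float64(0.4051724137931034), np.float64(0.006))
t4 232 50 (np.float64(0.6982758620689655), np.float64(-0.01))
t4 232 55 (np.float64(0.30603448275862066), np.float64(-0.006))
```

Both views agree on a tilt of about 48-49°, the foot is centred over the bowl, and the hand is steady. I'm handing in.

```bash
python3 -c "
from h import *
o=bot.get_obs();print(o['qd'].round(2),o['opening'],o['time']);print(bot.job_done())"
```

```text
[-0.2   0.22  0.09 -0.23  0.01 -0.06] 0.03878018899301393 15.2
the job is handed in; nothing more can be done
None
```

I handed the job in at 15.2 s with the mill held tipped over the smaller terracotta bowl. `job_done()` gives no verdict, so what follows rests on my own checks.

- **Carousel:** I turned it clockwise a third of a turn by knob_b, let go and backed away. Just before hand-in all three knobs measured within about 3 mm of their detent places.
- **Mill:** I drew it about 47 mm up out of its cup. The interface cannot tilt the tool, so I lowered the foot slightly back into the cup. I then pivoted the mill in the pads against the cup wall, at about 3 N, and tightened the grip to 50 N.
- **Tilt:** the robust check put it at about 49° in both the side and top views, inside the 34–57° window. The earlier least-squares fits disagreed: about 45° from the side view, and 31° from the top view alone. I discounted the 31° figure because of its poor residual.
- **Position over the bowl:** the foot is about 0.17 m above the surface and within about 5 mm of the bowl's centre. The hand was steady with the grip holding at 39 mm.
- **Other things:** the bowl and the bystanders visible in the last picture looked undisturbed. The salt mill was hidden behind the arm in that view, and I did not check it again after the mill left the carousel, when it stood upright.

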